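# Nest the matching plant pots in the under-sink drawer and shut it

### The arm

A 6-joint arm with a two-finger parallel gripper is mounted at the origin on the work surface. World frame = base frame: x ahead of the robot, y to its left, z up, the work surface at z = 0. Lengths are in mm, angles in rad, forces in N, time in s.
With the tool pointing down it reaches from about 350 to 875 mm from the base axis. Payload 4.2 kg.
Tool frame: the origin (TCP) lies on the mounting face of the last link; the fingertips stand 173 mm ahead of it and the grasp point (between the pads) lies 155 mm ahead of it; z points along the fingers, y is the direction in which the jaws open and shut (so a half turn about z gives the same grasp; the last joint's range is limited). The gripper opens to 85 mm and grips with 20 to 120 N. Pads are 22 mm wide; open, the fingers measure 114 mm over their backs; the gripper's body (76 mm by 85 mm) begins 54 mm behind the grasp point. The pads swing forward as they close: fully open they stand 13 mm farther back than shut.
Start: joints at [-1.011, 0.385, 0.008, 0, -1.194, -0.259], TCP at [185.194, -596.911, 404.712] pointing down, gripper open.
Joint ranges: [-3.14, 3.14], [-1.21, 2.06], [-1.07, 1.41], [-3.16, 2.05], [-2.99, -0.16], [-3.1, 3.1]. Speed limits (rad/s): [2.79, 2.79, 3.14, 3.14, 3.14, 3.14].

### API

Orientations are given as a unit quaternion [x, y, z, w].
In Python, from bench import arm gives the robot as it stands. The module is installed in compiled form; this text tells all that it offers.
- The arm moves only by the tool play_rows, never from a script. Its argument "moves" is a list of rows, each a list of 3 entries, a list of its own where there are three numbers: the shift along the world's x, y, z in units of 30 cm (1.0 is 30 cm), then the turn about the world's z in units of 30 degrees (1.0 is 30 degrees), then the gripper's target within -1 to 1 (shut at 1, half-way at 0, fully open at -1). In form: [[[x, y, z], turn, jaw], ...]. A call has 1 to 12 rows; each row is the pose to reach, as a shift and turn from the pose measured when the call began; what a row does not reach only later rows make up. A row lasts 1/8 s, in which the tool goes at most 62.5 mm and 10.7 degrees, less where a joint would pass 70% of its speed; a pose out of reach is approached as far as the arm can. A call with a number of a shift or a turn outside -1 to 1 is refused whole. A call with a gripper value outside its range is refused whole. The fingers move at their own pace and stop on an object; the grip force is fixed at half the most. Time passes only in rows, so rows that repeat a pose let the fingers close. It gives the time, the measured TCP pose, the force and the opening at its end, in the units of the state.
- arm.read_state(): the state, without advancing time (a new reading comes with each control period).
- arm.get_image(name): name is "scene" or "top" or "wrist"; returns a dict with "pixels" (480x640x3 uint8, red, green, blue), "vfov" (degrees; the focal length in pixels is half the picture's height over the tangent of half this angle, whatever the lens; pixels are square), "cx", "cy" (the principal point, pixels), "xyz" and "rotation" of the camera in the world. Camera axes: x right, y up, looking along -z (the intrinsics and any distortion apply to the point x, -y, -z); pixel columns grow to the right and rows downward; lengths in mm; the calibration is good to about 2 mm. A picture is of the moment at which its call begins. There is no depth.
- arm.job_done(): hands the job in, once; it reports no verdict.
Trained networks look in a picture, given as the dict that the camera call returned (one of the last four; its "shot" number tells which), for a name from the list of things; names that differ only in an ending like _2 or _b are one class to them, and where a whole thing is asked for, a point or a joint stands for the part that bears it (a point fixed in the world has none). Each returns a list of dicts, best first, with "conf" (0 to 1); they miss things now and then, are a little off and sometimes report something else, mostly with a low value. They report only what shows in the picture. A call takes as long as a camera call. They do not tell look-alikes from the thing itself.
- arm.look_for(name, picture): "centre" ([x, y, z] in mm, in world coordinates, good to about 4 mm: the middle of the surface that is visible of it).
The state is a dict: "clock": time; "joints": joint angles; "joint_vel": joint speeds; "joint_efforts": joint torques, N m; "position": TCP position; "ee_rot": TCP orientation; "contact_force": force on the tool from outside, world axes, zero at the start; "wrist_torque": the same for the moment, N m; "gripper_width": finger opening in mm.
Only numpy, scipy, OpenCV 4.12 (cv2) and the standard library are available. Lean on these libraries where they do the work, as an engineer would, in place of code of your own. Each camera call takes 0.05 s, during which the arm holds its last target.

### The job

Tidy the plant pots under the sink: nest the two loose pots that match the one in the half-open drawer into it, so that all three stand upright in one stack, each rim band resting on the rim below. The two pots of other shapes will not nest, so leave them standing where they are. Then slide the drawer fully shut, without toppling the stack or the spray bottle.

Things in the scene. Friction and masses are not known exactly. Their poses are not given: they have to be found in the camera images.
- pot_a_mid (a point): Loose matching pot, one of two alike: round, terracotta-coloured plastic, 80 tall, about 30 g, tapering from 39 across at the foot to 58 at height 52; above that a straight rim band, 28 tall, 68 across outside, wall 2.5, mouth 63 across. Starts upright on the plywood floor (z = 0). Point on its axis, half-way up: 40 below the rim. z is its axis.
- pot_b_mid (a point): The other loose matching pot, same as pot_a. Point likewise. Pots nest until the underside of the upper rim band rests on the lower rim: the upper then stands 28 higher, with about 2.5 play all round. Fingers that reach more than 28 below the upper pot's rim would strike the rim below as it seats.
- pot_base_mid (a point): The matching pot already in the front part of the drawer, same as pot_a in every size; it stands loose on the drawer's inner floor. Point and axes as for pot_a.
- pot_square_mid (a point): Odd pot: square, terracotta-coloured, 60 x 60 across the rim band, tapering to 42 x 42 at the foot, 80 tall, standing on the plywood floor. To be left alone. Point on its axis, 40 above its underside; z is its axis, x and y square to its sides.
- pot_straight_mid (a point): Odd pot: round, terracotta-coloured, straight-sided, 56 across from top to bottom with no rim band, 80 tall, standing on the plywood floor. To be left alone. Point on its axis, 40 above its underside; z is its axis.
- drawer (a joint): How far the grey slide-out plastic drawer stands open, in m: 0 = fully shut against its stop, 0.22 = fully out; starts about half open. It slides level along its x axis (see drawer_floor), shutting away from the robot. A steady push of 2 to 4 N moves it; it stays where it is left.
- drawer_pull (a point): Middle of the outer face of the moulded pull lip on the drawer's front panel, which faces the robot; moves with the drawer. The lip is 110 wide, 24 tall (12 above and below this point) and stands out 14 from the panel. Pushing here along the drawer's +x shuts it. Panel 5 thick, 228 wide, its top edge 12 above this point.
- drawer_floor (a point): Centre of the drawer's inner floor, 16 above the plywood, moving with the drawer. x points from the drawer's front to its back, the way it shuts; y across; z up. Open-topped tub, 320 by 220 outside, walls 5; side and rear walls rise 60 above this floor, the front panel 81. Still open above when shut.
- spray_bottle_mid (a point): Green spray bottle with a white cap, 54 across, 150 tall, standing at the back of the drawer. Point on its axis, 75 above its underside; z is its axis.
- brush_mid (a point): Yellow nylon scrubbing brush, 150 long by 34 wide by 41 tall, lying bristles down across the middle of the drawer (long along its y). Point 20 above its underside.
- pvc_offcut_mid (a point): White PVC pipe offcut, 40 across, 70 tall, standing on end at the back of the drawer. Point on its axis, half-way up.
- sink_plug_mid (a point): Stainless steel sink plug with a knob, 46 across, 24 tall, lying at the back of the drawer. Point on its axis, 10 above its underside.
Mind the look-alikes: they are no part of the job. What is shaped like the part that bears pot_b_mid but green is not meant. What is shaped like the part that bears pot_square_mid but green is not meant.

How it is judged:
By the outcome, as a careful person would: the job done as asked, in the order asked, and still so for the second after the job is handed in, with the robot touching nothing.
It also fails if it takes over 62 s, if anything falls off the work surface, if the arm or the gripper's body presses on something with over 40 N, if the wrist force passes 120 N, or if a joint passes its speed limit or range.

## Working session

There is one attempt and no reset: what is moved stays moved. The work goes in short steps, Python scripts to look and compute and a tool call to move; the robot and the scene stay as the last step left them, time stands still between calls to the robot, and variables do not carry over. Pictures are saved under pics/ and viewed, and the job is handed in when it is done.

Besides the shell and the picture viewer there is one more tool, called after "Call:" as name(argument=value, ...), one argument or row to a line, values as JSON. play_rows: Moves the arm, as the interface text tells. Shifts and turns lie within -1 to 1; 1 stands for 30 cm of shift or 30 degrees of turn. Its arguments: {"type":"object","properties":{"moves":{"type":"array"}},"required":["moves"]}

```bash
mkdir -p pics; cat > h.py <<'E'
import numpy as np, cv2
from bench import arm
def save(n,im): cv2.imwrite(f'pics/{n}.png',cv2.cvtColor(im,cv2.COLOR_RGB2BGR))
def f(im): return 240/np.tan(np.radians(im['vfov'])/2)
def R(im):
    r=np.array(im['rotation'],float)
    if r.shape==(4,):
        from scipy.spatial.transform import Rotation as Q
        return Q.from_quat(r).as_matrix()
    return r.reshape(3,3)
def proj(im,p):
    c=R(im).T@(np.array(p,float)-np.array(im['xyz']))
    return np.array([im['cx']+f(im)*c[0]/-c[2], im['cy']+f(im)*(-c[1])/-c[2]])
def onz(im,u,v,z):
    d=R(im)@np.array([(u-im['cx'])/f(im),-(v-im['cy'])/f(im),-1])
    o=np.array(im['xyz']); return o+d*(z-o[2])/d[2]
E
python3 - <<'E'
from h import *
s=arm.read_state(); print(s)
for n in ('scene','top'):
    im=arm.get_image(n); save(n+'0',im['pixels']); print(n,{k:v for k,v in im.items() if k!='pixels'})
    for o in ['pot_a_mid','pot_base_mid','pot_square_mid','pot_straight_mid','drawer_pull','drawer','drawer_floor','spray_bottle_mid','brush_mid']:
        try: print(o,[(np.round(d['centre']).tolist(),round(d['conf'],2),proj(im,d['centre']).round().tolist()) for d in arm.look_for(o,im)])
        except Exception as e: print(o,e)
E
```

```text
{'clock': 0.0, 'joints': array([-1.01137080e+00,  3.85513634e-01,  6.60224061e-03, -4.93759916e-04,
       -1.19396085e+00, -2.58614772e-01]), 'joint_vel': array([-1.82641049e-05,  2.74159480e-04,  1.24415613e-03, -1.38293514e-04,
       -7.62242637e-04,  1.75036326e-03]), 'joint_efforts': array([ 5.66845192e-04, -3.92288911e+01,  1.88399827e+01,  4.18625951e+00,
       -4.74318804e-03,  1.31006553e-05]), 'position': array([ 185.15911615, -596.71521499,  403.63862849]), 'ee_rot': array([-1.49748802e-01,  9.88723503e-01,  1.04359910e-03, -2.02272694e-04]), 'contact_force': array([-0.35036428,  0.61210881,  0.54573629]), 'wrist_torque': array([ 0.03966322, -0.05261732, -0.00286098]), 'gripper_width': 85.57118384479033}
scene {'vfov': 47.413959652939845, 'cx': 326.16941726945186, 'cy': 251.12560238963792, 'xyz': array([1368.3080074 ,  -34.64805774,  887.10770227]), 'rotation': array([0.26622109, 0.27081485, 0.64406238, 0.66405519]), 'shot': 1}
pot_a_mid [([422.0, 312.0, 59.0], 0.7, [473.0, 207.0])]
pot_base_mid [([644.0, -49.0, 70.0], 0.86, [317.0, 281.0]), ([733.0, -25.0, 47.0], 0.52, 
[... 860 characters left out ...]
 201.0])]
pot_square_mid [([534.0, -285.0, 38.0], 0.63, [405.0, 251.0]), ([502.0, -416.0, 50.0], 0.61, [459.0, 263.0])]
pot_straight_mid [([551.0, 313.0, 30.0], 0.85, [170.0, 243.0]), ([408.0, 324.0, 52.0], 0.63, [163.0, 300.0])]
drawer_pull [([695.0, -3.0, 14.0], 0.96, [295.0, 188.0])]
drawer [([691.0, -5.0, 12.0], 0.58, [296.0, 190.0])]
drawer_floor [([695.0, -2.0, 14.0], 0.84, [294.0, 189.0]), ([794.0, -7.0, 64.0], 0.54, [296.0, 146.0])]
spray_bottle_mid [([548.0, 314.0, 29.0], 0.72, [170.0, 244.0]), ([775.0, 63.0, 114.0], 0.67, [267.0, 150.0]), ([695.0, 0.0, 16.0], 0.28, [293.0, 188.0])]
brush_mid [([727.0, -18.0, 49.0], 0.88, [301.0, 174.0]), ([698.0, -2.0, 12.0], 0.66, [295.0, 187.0])]
```

View pics/scene0.png

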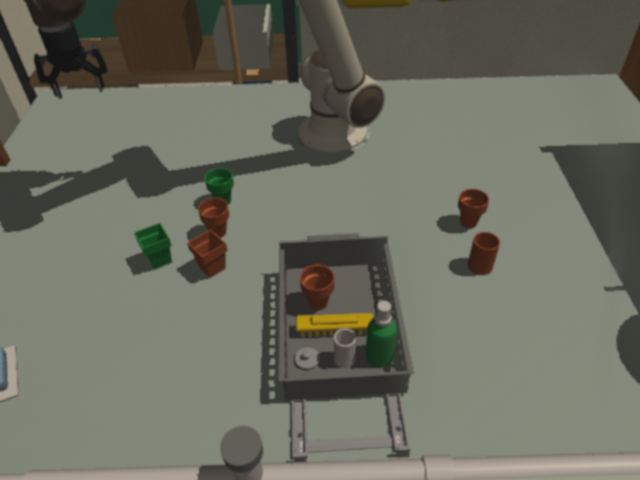

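View pics/top0.png

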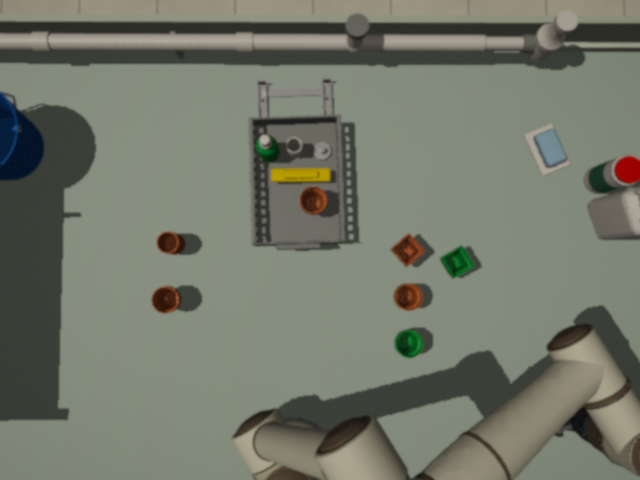

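Top picture: the round terracotta rimmed pots are at (166,299) and (407,296), and the base pot in the drawer is at (313,201). The straight pot is at (170,243), the square one at (407,250), and the green look-alikes at (409,343) and (457,262). I'll confirm in an enlarged crop and measure the rims.

```bash
python3 - <<'E'
from h import *
im=arm.get_image('top'); p=im['pixels']
a=p[220:370,130:200]; b=p[220:370,370:480]; 
sc=lambda x:cv2.resize(x,None,fx=4,fy=4,interpolation=cv2.INTER_CUBIC)
save('crop1',np.hstack([sc(a),sc(b)]))
# drawer crop
save('crop2',cv2.resize(p[70:260,230:370],None,fx=3,fy=3,interpolation=cv2.INTER_CUBIC))
hsv=cv2.cvtColor(p,cv2.COLOR_RGB2HSV)
m=((hsv[...,0]<14)&(hsv[...,1]>110)&(hsv[...,2]>40)).astype(np.uint8)
n,l,st,c=cv2.connectedComponentsWithStats(m)
def outline(im,x,y,zf):
    t=np.linspace(0,2*np.pi,60); pts=[]
    for r,z in ((34,zf+80),(34,zf+52),(19.5,zf)):
        for q in t: pts.append(proj(im,[x+r*np.cos(q),y+r*np.sin(q),z]))
    return cv2.convexHull(np.array(pts,np.float32))
from scipy.optimize import minimize
for i in range(1,n):
    if st[i,4]<200 or c[i][1]<150 or c[i][1]>380: continue
    u,v=c[i]; 
    for zf in (0,16):
        def cost(q):
            h=outline(im,q[0],q[1],zf); w=np.zeros((480*4,640*4),np.uint8)
            cv2.fillPoly(w,[np.round(h*4+1.5).astype(int)],1)
            w=cv2.resize(w.astype(np.float32),(640,480),interpolation=cv2.INTER_AREA)
            x0,y0=int(u)-35,int(v)-35
            return np.abs(w-(l==i))[y0:y0+70,x0:x0+70].sum()
        x0=onz(im,u,v,zf+66)[:2]
        r=minimize(cost,x0,method='Nelder-Mead',options=dict(initial_simplex=[x0,x0+[6,0],x0+[0,6]]))
        print(c[i].round(1),st[i,4],zf,r.x.round(1),round(r.fun,1))
E
```

```text
[627.8 169.4] 587 0 [ 741.3 -853.4] 87.3
[627.8 169.4] 587 16 [ 738.5 -845.7] 89.6
[313.4 200. ] 617 0 [658.  -51.3] 30.8
[313.4 200. ] 617 16 [656.3 -51.4] 33.6
[170.3 242.6] 476 0 [552.3 302.1] 195.7
[170.3 242.6] 476 16 [546.8 297.2] 211.1
[408.1 249.8] 604 0 [ 534.9 -286.4] 103.5
[408.1 249.8] 604 16 [ 534.5 -283.6] 110.0
[408.5 296.5] 603 0 [ 419.7 -287.1] 54.1
[408.5 296.5] 603 16 [ 420.6 -284.2] 67.1
[165.8 299.3] 593 0 [410.3 310.3] 92.1
[165.8 299.3] 593 16 [413.5 307.5] 107.9
```

View pics/crop1.png

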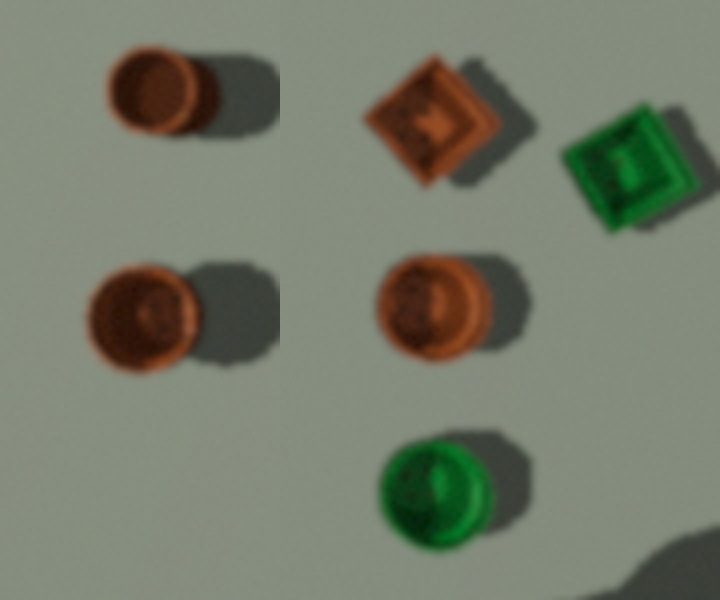

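View pics/crop2.png

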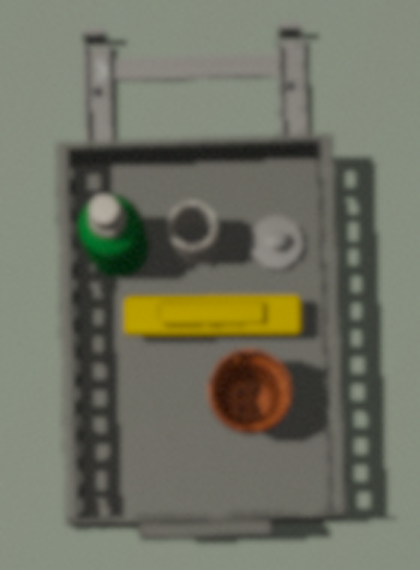

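```bash
python3 - <<'E'
from h import *
im=arm.get_image('top')
for n,(u,v),z in [('A',(130+143/4,220+318/4),80),('B',(370+(433-280)/4,220+307/4),80),('base',(230+251/3,70+391/3),96)]:
    q=onz(im,u-.5,v-.5,z); print(n,q.round(1))
# sizes: rim px width
print(np.diff([proj(im,[410-34,310,80]),proj(im,[410+34,310,80]),],axis=0))
# drawer corners (top of walls): front-left, front-right (z=97), back-left, back-right (z=76)
for n,(u,v),z in [('fl',(68,521),97),('fr',(340,515),97),('bl',(58,147),76),('br',(330,137),76),('lipL',(142,536),85),('lipR',(268,533),85)]:
    print(n,onz(im,230+u/3-.5,70+v/3-.5,z).round(1))
s=arm.get_image('scene')
for n,p in [('A',(410,312,80)),('B',(420,-287,80)),('base',(657,-50,96))]: print(n,proj(s,p).round(1))
hh=[s['pixels'][y-40:y+40,x-40:x+40] for x,y in [(473,207),(213,215),(317,282)]]
save('crop3',np.hstack([cv2.resize(x,None,fx=3.3,fy=3.3,interpolation=cv2.INTER_CUBIC) for x in hh]))
E
```

```text
A [411.9 310.3  80. ]
B [ 420.7 -283.2   80. ]
base [655.2 -50.8  96. ]
[[  0.52100182 -27.91298366]]
fl [548.6  97.2  97. ]
fr [ 554.2 -123.4   97. ]
bl [861.7 110.8  76. ]
br [ 870.9 -115.8   76. ]
lipL [537.1  37.8  85. ]
lipR [540.  -65.1  85. ]
A [473.7 196.6]
B [211.  206.9]
base [316.4 277. ]
```

View pics/crop3.png

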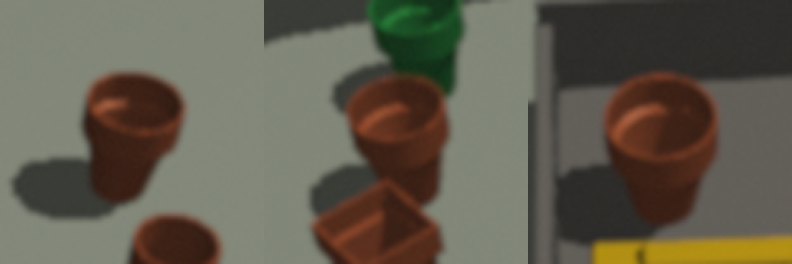

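Crop confirms: the round rimmed terracotta pots are B at top (408,296) and A at (166,299). Both rim centres agree between the two cameras within about 3 mm. B goes first, with the jaws along y so they clear its neighbours in x.

Call:
play_rows(
  moves=[
    [[0.16,0.18,-0.03],-0.3,-1],
    [[0.32,0.36,-0.06],-0.574,-1],
    [[0.48,0.54,-0.1],-0.574,-1],
    [[0.64,0.72,-0.14],-0.574,-1],
    [[0.785,0.9,-0.18],-0.574,-1],
    [[0.785,1.0,-0.18],-0.574,-1],
    [[0.785,1.0,-0.18],-0.574,-1],
    [[0.785,1.0,-0.18],-0.574,-1],
    [[0.785,1.0,-0.18],-0.574,-1],
  ],
)

```text
clock: 2.28
position: [420.3, -297.9, 351.0]
ee_rot: [0.001, 1.0, -0.0, 0.0]
contact_force: [-0.1, -0.8, -1.0]
gripper_width: 85.1
```

```bash
python3 - <<'E'
from h import *
s=arm.read_state(); print(s['clock'],s['position'],s['ee_rot'],s['contact_force'])
im=arm.get_image('wrist'); save('w1',im['pixels']); print({k:v for k,v in im.items() if k!='pixels'})
print(proj(im,[420.7,-283.2,80]))
print([(d['centre'],d['conf']) for d in arm.look_for('pot_b_mid',im)])
E
```

```text
2.275 [ 420.28750209 -297.89593304  350.98059019] [ 5.83786862e-04  9.99999790e-01 -1.89591357e-04  2.10187709e-04] [-0.07121968 -0.77753674 -0.9767183 ]
{'vfov': 63.17689265127633, 'cx': 316.7587619032361, 'cy': 241.09931036474637, 'xyz': array([ 345.52759606, -298.15442378,  320.71389478]), 'rotation': array([-0.10488559, -0.10482845,  0.69898518,  0.69959254]), 'shot': 6}
[339.986466   243.03711754]
[([297.7, -284.7, 48.2], 0.82), ([430.6, -281.5, 50.6], 0.66)]
```

View pics/w1.png

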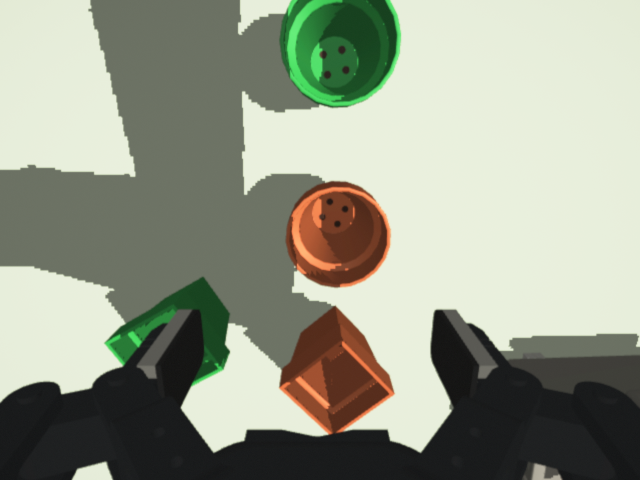

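```bash
cat >> h.py <<'E'
from scipy.optimize import least_squares
def rimfit(im,x,y,z,zf=None,r=34,n=72,lo=0.75,hi=1.3,save_as=None):
    """fit top rim outer circle: radial search for outermost orange->non-orange transition"""
    p=im['pixels']; hsv=cv2.cvtColor(p,cv2.COLOR_RGB2HSV)
    m=((hsv[...,0]<16)|(hsv[...,0]>172))&(hsv[...,1]>95)
    m=m.astype(np.float32); pts=[]
    for t in np.linspace(0,2*np.pi,n,endpoint=False):
        rr=np.linspace(lo*r,hi*r,60)
        uv=np.array([proj(im,[x+a*np.cos(t),y+a*np.sin(t),z]) for a in rr],np.float32)
        v=cv2.remap(m,uv[:,0][None],uv[:,1][None],cv2.INTER_LINEAR)[0]
        k=np.where(v>.5)[0]
        if len(k) and k[-1]<58: pts.append(onz(im,*uv[k[-1]],z)[:2])
    P=np.array(pts)
    s=least_squares(lambda q:np.hypot(P[:,0]-q[0],P[:,1]-q[1])-r,[x,y],loss='soft_l1',f_scale=1.0)
    if save_as:
        o=p.copy()
        for t in np.linspace(0,2*np.pi,200): 
            a=proj(im,[s.x[0]+r*np.cos(t),s.x[1]+r*np.sin(t),z]); cv2.circle(o,(int(round(a[0])),int(round(a[1]))),0,(0,0,255),-1)
        save(save_as,o)
    return s.x,np.abs(s.fun).mean(),len(P)
E
python3 - <<'E'
from h import *
im=arm.get_image('wrist')
x=(424,-283)
for i in range(3):
    x,e,n=rimfit(im,*x,80,save_as='w1f'); print(x,e,n)
t=arm.get_image('top')
for nm,x,z in (('A',(411,311),80),('base',(656,-50),96)):
    for i in range(3): x,e,n=rimfit(t,*x,z); 
    print(nm,x,e,n)
E
```

```text
[ 416.60606133 -284.7774428 ] 0.6196478128950975 70
[ 416.56044211 -284.80116696] 0.6502335150467532 72
[ 416.54089765 -284.79030516] 0.6420265424891148 72
A [411.17404559 309.07583326] 1.0330075272614923 72
base [655.1995908 -50.9974212] 0.9486209706902974 72
```

View pics/w1f.png

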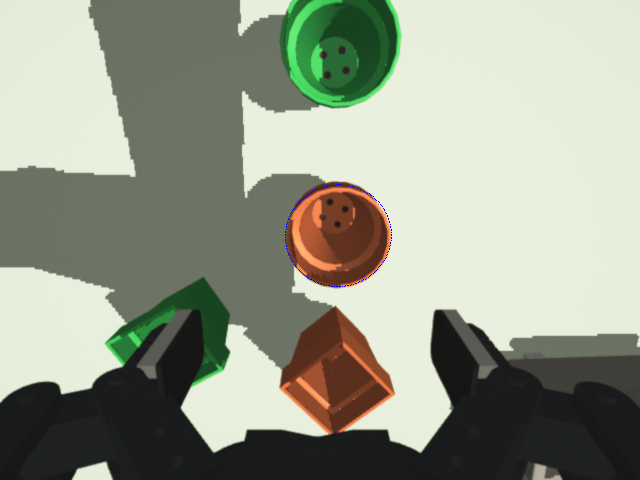

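```bash
python3 - <<'E'
from h import *
im=arm.get_image('wrist')
for d in (155,160,165,170,173):
  print(d,[proj(im,[420.3+dx,-297.9+dy,351-d]).round().tolist() for dy in (42.6,-42.6) for dx in (-11,11)])
E
```

```text
155 [[438.0, 311.0], [433.0, 364.0], [197.0, 311.0], [202.0, 365.0]]
160 [[434.0, 304.0], [429.0, 357.0], [201.0, 305.0], [206.0, 357.0]]
165 [[430.0, 298.0], [426.0, 349.0], [205.0, 299.0], [209.0, 350.0]]
170 [[427.0, 293.0], [422.0, 343.0], [208.0, 293.0], [213.0, 343.0]]
173 [[425.0, 290.0], [421.0, 339.0], [210.0, 290.0], [215.0, 339.0]]
```

Call:
play_rows(
  moves=[
    [[-0.008,0.045,-0.08],0,-1],
    [[-0.008,0.045,-0.2],0,-1],
    [[-0.008,0.045,-0.3],0,-1],
    [[-0.008,0.045,-0.38],0,-1],
    [[-0.008,0.045,-0.42],0,-1],
    [[-0.008,0.045,-0.42],0,-1],
    [[-0.008,0.045,-0.42],0,-1],
  ],
)

```text
clock: 3.4
position: [418.2, -284.6, 225.7]
ee_rot: [0.001, 1.0, -0.0, 0.001]
contact_force: [-0.2, -0.2, -0.6]
gripper_width: 85.2
```

```bash
python3 - <<'E'
from h import *
im=arm.get_image('wrist'); save('w2',im['pixels'])
E
```

```text
(no output)
```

View pics/w2.png

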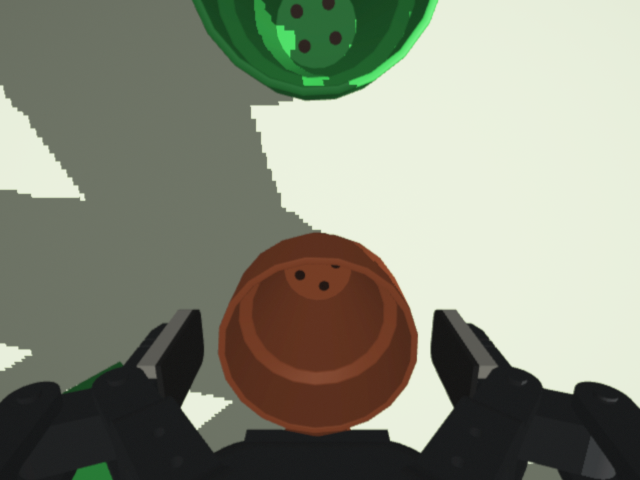

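The pot's rim (219–416 px) sits centred between the pads. Closing.

Call:
play_rows(
  moves=[
    [[0,0,0],0,0.5],
    [[0,0,0],0,1],
    [[0,0,0],0,1],
    [[0,0,0],0,1],
    [[0,0,0],0,1],
    [[0,0,0],0,1],
  ],
)

```text
clock: 4.2
position: [418.6, -284.6, 227.5]
ee_rot: [0.0, 1.0, -0.001, 0.002]
contact_force: [-1.0, 1.7, 7.3]
gripper_width: 67.0
```

```bash
python3 - <<'E'
from h import *
im=arm.get_image('wrist'); save('w3',im['pixels'])
x=(418,-284.5)
for i in range(3): x,e,n=rimfit(im,*x,80,lo=.9,hi=1.15,save_as='w3f'); print(x,e,n)
E
```

```text
[ 417.73914387 -285.05832756] 1.0894867865570068 62
[ 417.69897859 -285.07350794] 1.14616945838212 63
[ 417.71348482 -285.06564866] 1.149659057966491 63
```

View pics/w3f.png

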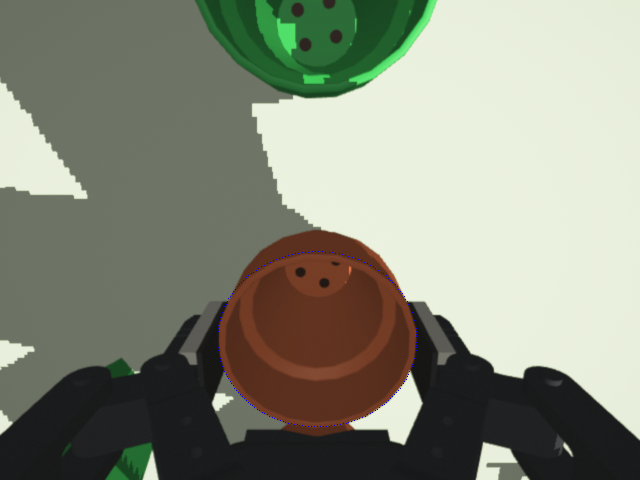

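Call:
play_rows(
  moves=[
    [[0,0,0.06],0,1],
    [[0,0,0.18],0,1],
    [[0,0,0.3],0,1],
    [[0.08,0.08,0.4],0,1],
    [[0.2,0.2,0.4],0,1],
    [[0.32,0.32,0.4],0,1],
    [[0.44,0.44,0.4],0,1],
    [[0.56,0.56,0.4],0,1],
    [[0.66,0.66,0.4],0,1],
    [[0.73,0.72,0.4],0,1],
    [[0.73,0.72,0.4],0,1],
    [[0.73,0.72,0.4],0,1],
  ],
)

```text
clock: 5.75
position: [637.1, -68.8, 347.5]
ee_rot: [0.0, 1.0, -0.001, 0.002]
contact_force: [0.2, 0.5, 1.0]
gripper_width: 66.5
```

```bash
cat >> h.py <<'E'
def ov(im,circs,name,crop=None,k=1):
    o=cv2.resize(im['pixels'],None,fx=k,fy=k,interpolation=cv2.INTER_CUBIC)
    for (x,y,z,r,col) in circs:
        for t in np.linspace(0,2*np.pi,240):
            a=(proj(im,[x+r*np.cos(t),y+r*np.sin(t),z])+.5)*k; cv2.circle(o,tuple(int(round(q)) for q in a),0,col,-1)
    if crop: 
        x0,y0,x1,y1=[c*k for c in crop]; o=o[y0:y1,x0:x1]
    save(name,o)
E
python3 - <<'E'
from h import *
s=arm.read_state();p=s['position'];print(p,s['ee_rot'],s['contact_force'],s['gripper_width'])
im=arm.get_image('scene')
hx,hy,hz=p[0]-.9,p[1]-.5,p[2]-147.5
ov(im,[(655.2,-51,96,34,(0,0,255)),(hx,hy,hz,34,(255,255,0))],'s4',(230,170,430,320),4)
E
```

```text
[637.09027072 -68.79002493 347.51021204] [ 4.90714161e-04  9.99997731e-01 -8.96352342e-04  1.86927814e-03] [0.21055411 0.53419183 1.04926224] 66.54311540692306
```

View pics/s4.png

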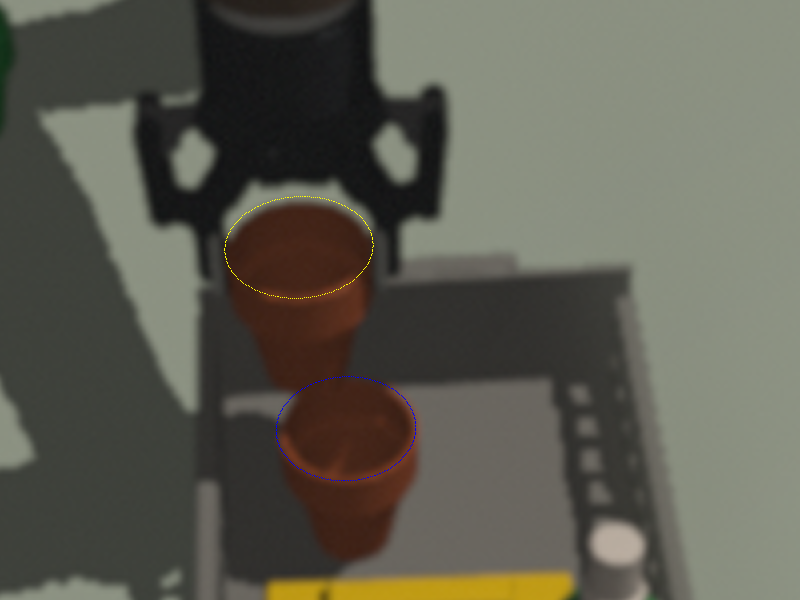

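Call:
play_rows(
  moves=[
    [[0.03,0.03,0],0,1],
    [[0.063,0.064,0],0,1],
    [[0.063,0.064,0],0,1],
    [[0.063,0.064,-0.06],0,1],
    [[0.063,0.064,-0.12],0,1],
    [[0.063,0.064,-0.17],0,1],
    [[0.063,0.064,-0.17],0,1],
  ],
)

```text
clock: 6.68
position: [655.4, -50.0, 294.7]
ee_rot: [0.001, 1.0, -0.001, 0.0]
contact_force: [0.4, 0.7, 0.3]
gripper_width: 67.1
```

```bash
python3 - <<'E'
from h import *
s=arm.read_state();p=s['position'];print(p,s['contact_force'],s['gripper_width'])
im=arm.get_image('scene')
hx,hy,hz=p[0]-.9,p[1]-.5,p[2]-147.5
ov(im,[(655,-50,96,34,(0,0,255)),(hx,hy,hz,34,(255,255,0))],'s5',(230,170,430,320),4)
E
```

```text
[655.42046253 -49.99349543 294.70995028] [0.35400564 0.68476102 0.26053085] 67.06700362140823
```

View pics/s5.png

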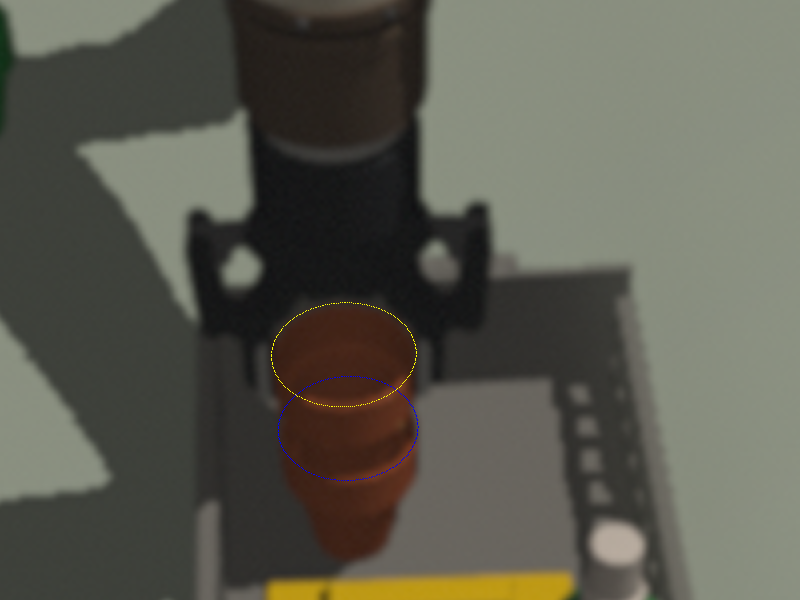

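Call:
play_rows(
  moves=[
    [[0.002,0,-0.025],0,1],
    [[0.002,0,-0.05],0,1],
    [[0.002,0,-0.068],0,1],
    [[0.002,0,-0.068],0,1],
  ],
)

```text
clock: 7.22
position: [656.3, -50.0, 274.9]
ee_rot: [0.001, 1.0, -0.001, 0.001]
contact_force: [-0.4, -0.1, 0.9]
gripper_width: 67.0
```

```bash
python3 - <<'E'
from h import *
s=arm.read_state();p=s['position'];print(p,s['contact_force'],s['wrist_torque'],s['gripper_width'])
im=arm.get_image('scene')
ov(im,[],'s6',(280,210,380,310),6)
E
```

```text
[656.29699686 -50.01255517 274.90888994] [-0.38723618 -0.06129589  0.94009383] [0.01171619 0.06366117 0.01456216] 66.95911242170287
```

View pics/s6.png

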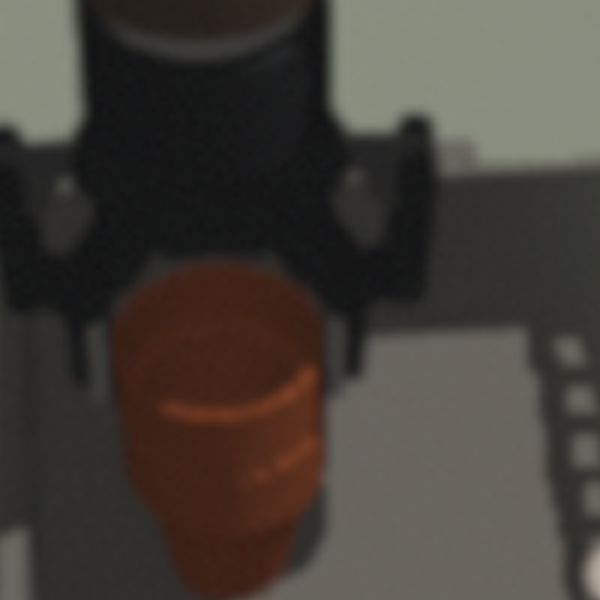

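Call:
play_rows(
  moves=[
    [[0,0,-0.006],0,1],
    [[0,0,-0.012],0,1],
    [[0,0,-0.012],0,1],
  ],
)

```text
clock: 7.65
position: [656.5, -50.0, 271.8]
ee_rot: [0.001, 1.0, -0.001, 0.001]
contact_force: [-0.1, -0.3, -0.4]
gripper_width: 66.4
```

Call:
play_rows(
  moves=[
    [[0,0,-0.005],0,1],
    [[0,0,-0.01],0,1],
    [[0,0,-0.01],0,1],
  ],
)

```text
clock: 8.02
position: [657.3, -50.0, 271.5]
ee_rot: [0.0, 1.0, -0.002, 0.003]
contact_force: [-0.2, 1.0, 7.5]
gripper_width: 66.8
```

Call:
play_rows(
  moves=[
    [[0,0,0],0,0.2],
    [[0,0,0],0,-0.4],
    [[0,0,0],0,-1],
    [[0,0,0],0,-1],
    [[0,0,0],0,-1],
    [[0,0,0.05],0,-1],
    [[0,0,0.13],0,-1],
    [[0,0,0.25],0,-1],
    [[0.0,0.0,0.4],0,-1],
    [[-0.1,0.1,0.4],0,-1],
    [[-0.2,0.25,0.4],0,-1],
    [[-0.3,0.4,0.4],0,-1],
  ],
)

```text
clock: 9.52
position: [566.3, 70.8, 392.9]
ee_rot: [0.001, 1.0, -0.001, 0.004]
contact_force: [0.8, 1.0, 0.7]
gripper_width: 85.4
```

```bash
python3 - <<'E'
from h import *
s=arm.read_state();p=s['position'];print(p,s['contact_force'],s['gripper_width'])
im=arm.get_image('scene')
ov(im,[],'s7',(220,170,420,320),4)
E
```

```text
[566.26879571  70.78199921 392.93946198] [0.78603071 0.95082698 0.73931312] 85.42223569940596
```

View pics/s7.png

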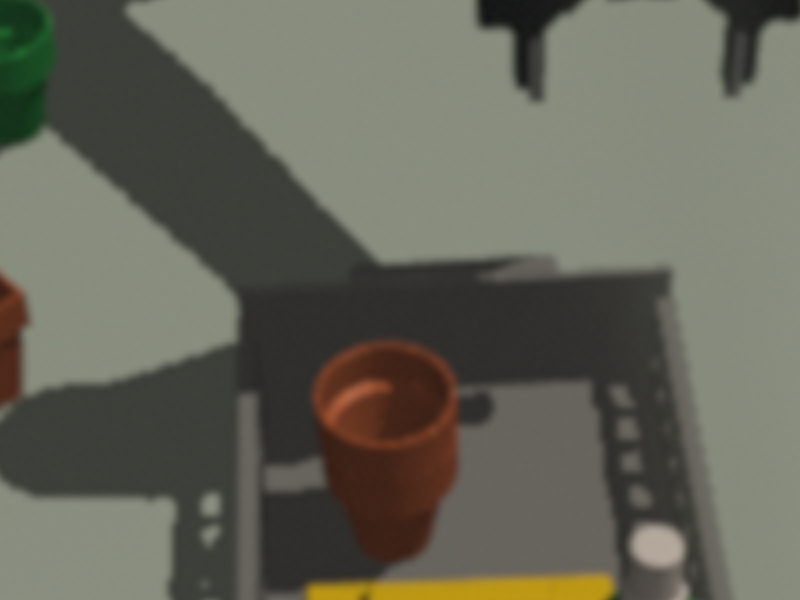

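Scene picture: two pots nested and upright with an even rim line; stack at about crop (387,400). Now pot A.

Call:
play_rows(
  moves=[
    [[-0.1,0.15,-0.02],0,-1],
    [[-0.2,0.3,-0.05],0,-1],
    [[-0.3,0.45,-0.08],0,-1],
    [[-0.4,0.6,-0.11],0,-1],
    [[-0.48,0.72,-0.14],0,-1],
    [[-0.52,0.797,-0.14],0,-1],
    [[-0.52,0.797,-0.14],0,-1],
    [[-0.52,0.797,-0.14],0,-1],
  ],
)

```text
clock: 10.58
position: [407.6, 313.1, 351.8]
ee_rot: [-0.001, 1.0, -0.0, 0.004]
contact_force: [0.9, -0.5, -0.8]
gripper_width: 85.2
```

```bash
python3 - <<'E'
from h import *
s=arm.read_state();p=s['position'];print(p,s['ee_rot'],s['contact_force'])
im=arm.get_image('wrist'); x=(411,310)
for i in range(3): x,e,n=rimfit(im,*x,80,save_as='w8f'); print(x,e,n)
E
```

```text
[407.57106378 313.13113942 351.80791804] [-1.48628262e-03  9.99991078e-01 -9.63944325e-06  3.95411155e-03] [ 0.90080962 -0.49755946 -0.75578445]
[408.36640595 312.27057554] 0.7388636588082426 72
[408.31606767 312.25005627] 0.7704171641010269 72
[408.32028334 312.2716269 ] 0.7783058780106523 72
```

View pics/w8f.png

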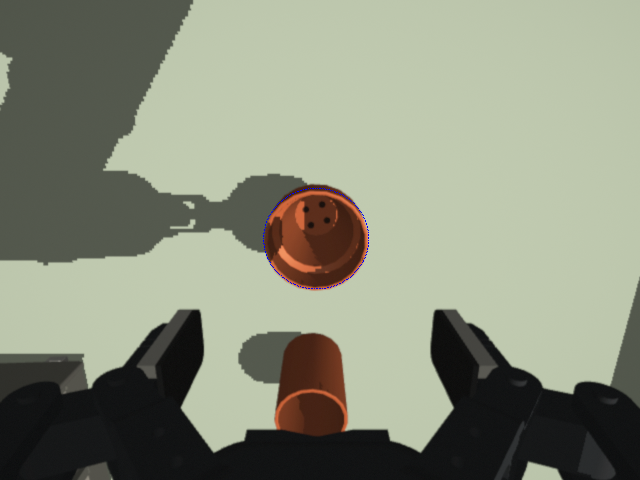

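Call:
play_rows(
  moves=[
    [[0.005,-0.003,-0.1],0,-1],
    [[0.005,-0.003,-0.2],0,-1],
    [[0.005,-0.003,-0.3],0,-1],
    [[0.005,-0.003,-0.38],0,-1],
    [[0.005,-0.003,-0.42],0,-1],
    [[0.005,-0.003,-0.42],0,-1],
    [[0.005,-0.003,-0.42],0,0],
    [[0.005,-0.003,-0.42],0,1],
    [[0.005,-0.003,-0.42],0,1],
    [[0.005,-0.003,-0.42],0,1],
    [[0.005,-0.003,-0.42],0,1],
    [[0.005,-0.003,-0.42],0,1],
  ],
)

```text
clock: 12.12
position: [409.8, 312.4, 227.5]
ee_rot: [-0.002, 1.0, 0.001, 0.005]
contact_force: [0.6, 0.0, 5.8]
gripper_width: 66.2
```

```bash
python3 - <<'E'
from h import *
s=arm.read_state();p=s['position'];print(p,s['ee_rot'])
im=arm.get_image('wrist'); x=(409,312)
for i in range(3): x,e,n=rimfit(im,*x,80,lo=.9,hi=1.15,save_as='w9f'); print(x,e,n)
t=arm.get_image('top'); x=(656,-50)
for i in range(3): x,e,n=rimfit(t,*x,124,lo=.85,hi=1.15,save_as='t9f'); print(x,e,n)
sc=arm.get_image('scene')
ov(sc,[(655,-50,124,34,(0,0,255))],'s9',(220,170,420,320),4)
E
```

```text
[409.79389831 312.43256623 227.48432359] [-0.00160238  0.99998459  0.00106678  0.00520623]
[409.04122277 312.52510256] 0.8036069142679936 63
[409.18167952 312.52267706] 0.7772743461998245 62
[409.18196147 312.51689574] 0.7961068369827605 62
[655.17899421 -51.21905301] 2.0834793037319446 69
[654.56104653 -51.24717373] 1.8546742196521608 66
[654.42921216 -51.17912981] 1.831437616485788 66
```

View pics/w9f.png

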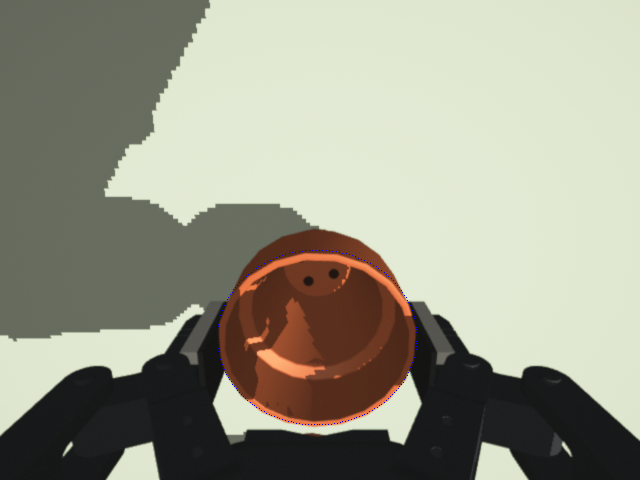

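View pics/s9.png

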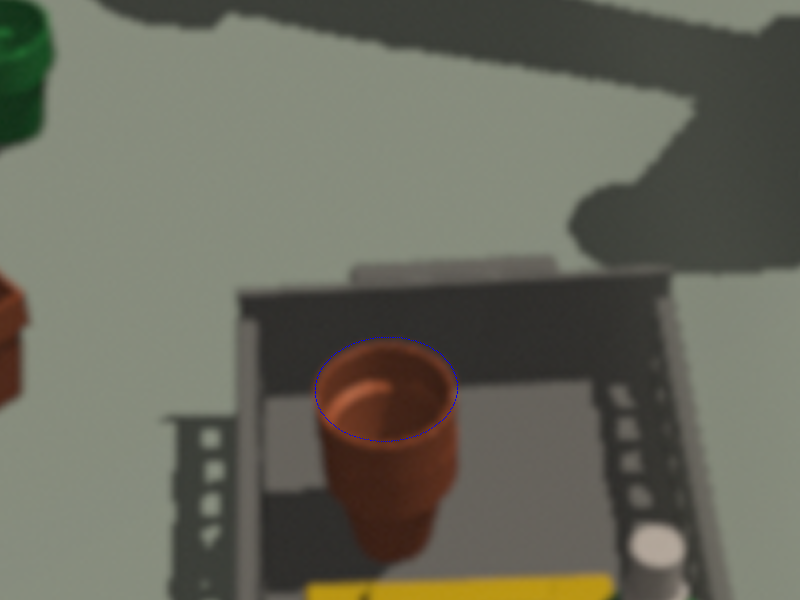

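Call:
play_rows(
  moves=[
    [[0,0,0.06],0,1],
    [[0,0,0.18],0,1],
    [[0,0,0.3],0,1],
    [[0,0,0.42],0,1],
    [[0.08,-0.12,0.48],0,1],
    [[0.18,-0.28,0.48],0,1],
    [[0.28,-0.44,0.48],0,1],
    [[0.38,-0.6,0.48],0,1],
    [[0.48,-0.75,0.48],0,1],
    [[0.58,-0.88,0.48],0,1],
    [[0.65,-0.98,0.48],0,1],
    [[0.65,-0.98,0.48],0,1],
  ],
)

```text
clock: 13.78
position: [605.6, 16.4, 371.1]
ee_rot: [0.0, 1.0, 0.001, 0.005]
contact_force: [-0.2, 0.7, -0.7]
gripper_width: 66.3
```

Call:
play_rows(
  moves=[
    [[0.06,-0.08,0],0,1],
    [[0.12,-0.16,0],0,1],
    [[0.171,-0.223,0],0,1],
    [[0.171,-0.223,0],0,1],
    [[0.171,-0.223,-0.05],0,1],
    [[0.171,-0.223,-0.11],0,1],
    [[0.171,-0.223,-0.11],0,1],
    [[0.171,-0.223,-0.11],0,1],
  ],
)

```text
clock: 14.78
position: [656.8, -49.8, 338.5]
ee_rot: [-0.0, 1.0, 0.001, 0.005]
contact_force: [-0.9, -0.1, 0.6]
gripper_width: 66.3
```

```bash
python3 - <<'E'
from h import *
s=arm.read_state();p=s['position'];print(p,s['contact_force'],s['gripper_width'])
im=arm.get_image('scene')
ov(im,[(656,-50.4,124,34,(0,0,255)),(p[0]-.7,p[1]+.1,p[2]-147.5,34,(255,255,0))],'s10',(230,170,430,320),4)
E
```

```text
[656.7597543  -49.7883791  338.53508473] [-0.91194562 -0.06821663  0.59509675] 66.25036416508479
```

View pics/s10.png

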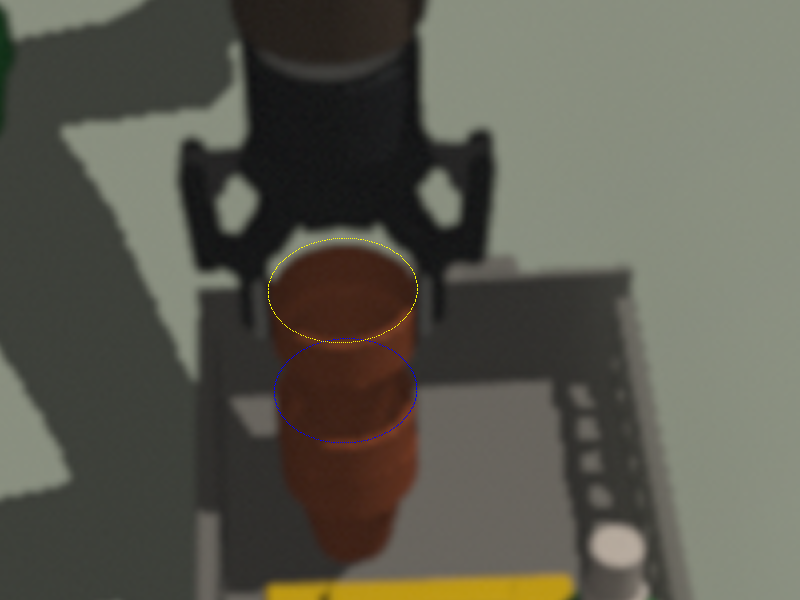

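Call:
play_rows(
  moves=[
    [[0,-0.001,-0.04],0,1],
    [[0,-0.001,-0.075],0,1],
    [[0,-0.001,-0.1],0,1],
    [[0,-0.001,-0.118],0,1],
    [[0,-0.001,-0.118],0,1],
  ],
)

```text
clock: 15.45
position: [656.8, -50.3, 302.9]
ee_rot: [-0.0, 1.0, 0.001, 0.005]
contact_force: [0.2, -0.1, -0.5]
gripper_width: 66.3
```

Call:
play_rows(
  moves=[
    [[0,0,-0.006],0,1],
    [[0,0,-0.012],0,1],
    [[0,0,-0.017],0,1],
    [[0,0,-0.017],0,1],
  ],
)

```text
clock: 15.95
position: [657.2, -50.4, 299.5]
ee_rot: [-0.0, 1.0, 0.001, 0.006]
contact_force: [-1.3, -1.0, 5.2]
gripper_width: 66.4
```

Contact came at exactly the expected seating height (299.5). Releasing.

Call:
play_rows(
  moves=[
    [[0,0,0],0,0.2],
    [[0,0,0],0,-0.4],
    [[0,0,0],0,-1],
    [[0,0,0],0,-1],
    [[0,0,0],0,-1],
    [[0,0,0.05],0,-1],
    [[0,0,0.13],0,-1],
    [[0,0,0.25],0,-1],
    [[0.0,0.0,0.38],0,-1],
    [[-0.15,0.03,0.38],0,-1],
    [[-0.3,0.06,0.38],0,-1],
    [[-0.45,0.08,0.38],0,-1],
  ],
)

```text
clock: 17.45
position: [520.8, -26.2, 414.8]
ee_rot: [-0.0, 1.0, 0.001, 0.007]
contact_force: [-0.1, 0.4, 1.4]
gripper_width: 84.7
```

```bash
python3 - <<'E'
from h import *
s=arm.read_state();p=s['position'];print(p,s['contact_force'],s['gripper_width'])
im=arm.get_image('scene')
ov(im,[(656,-50.4,152,34,(0,0,255))],'s11',(220,170,420,320),4)
for z in (85,): print([(d['centre'],d['conf']) for d in arm.look_for('drawer_pull',im)])
t=arm.get_image('top'); ov(t,[],'t11',(200,80,400,230),4)
E
```

```text
[520.75755853 -26.20098188 414.77298247] [-0.10750595  0.44555495  1.41914928] 84.73606776178573
[([706.1, 2.1, 19.7], 0.64), ([687.0, -50.0, 108.2], 0.19)]
```

View pics/s11.png

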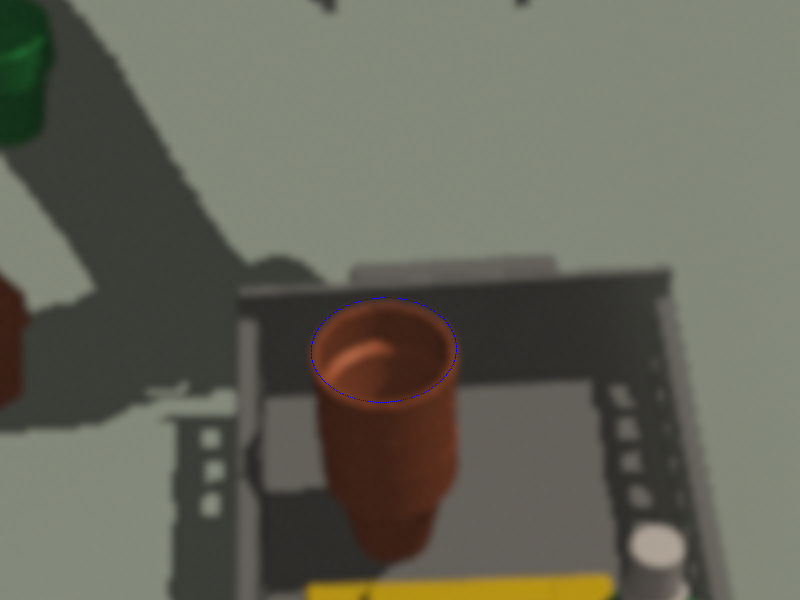

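View pics/t11.png

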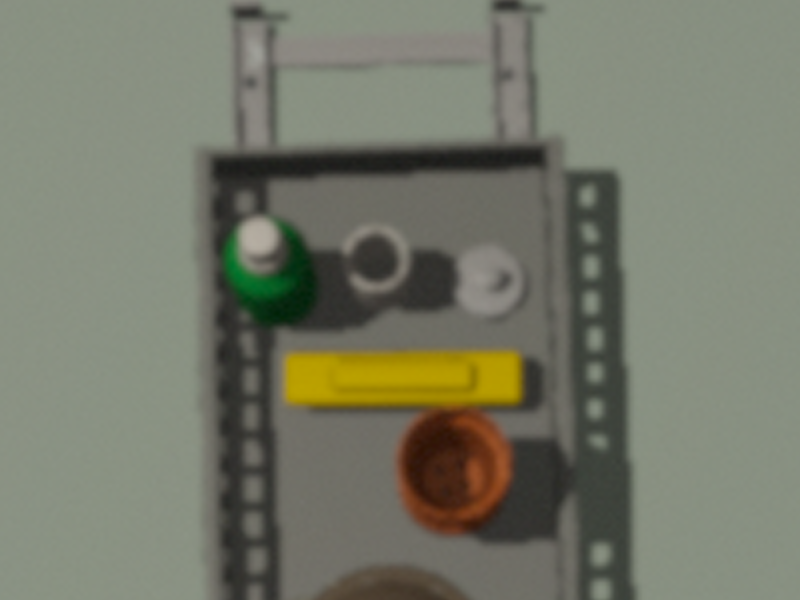

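Three pots stacked; the top rim matches the predicted circle at z=152, and the bottle is upright. Next: down in front of the pull with the gripper shut.

Call:
play_rows(
  moves=[
    [[-0.06,0.02,0],0,0],
    [[-0.12,0.044,0],0,1],
    [[-0.12,0.044,-0.1],0,1],
    [[-0.12,0.044,-0.22],0,1],
    [[-0.12,0.044,-0.34],0,1],
    [[-0.12,0.044,-0.45],0,1],
    [[-0.12,0.044,-0.53],0,1],
    [[-0.12,0.044,-0.55],0,1],
    [[-0.12,0.044,-0.55],0,1],
    [[-0.12,0.044,-0.55],0,1],
  ],
)

```text
clock: 18.85
position: [485.1, -13.1, 251.7]
ee_rot: [-0.001, 1.0, 0.001, 0.009]
contact_force: [0.4, -0.2, 0.0]
gripper_width: 0.2
```

```bash
python3 - <<'E'
from h import *
s=arm.read_state();p=s['position'];print(p,s['contact_force'],s['gripper_width'])
im=arm.get_image('scene')
for q in [(351,268),(556,258)]: print(onz(im,220+q[0]/4-.5,170+q[1]/4-.5,97))
ov(im,[],'s12',(220,130,420,280),4)
E
```

```text
[485.14285548 -13.05749474 251.72232913] [ 0.43983668 -0.24122368  0.04790498] 0.2268447223764624
[543.66692042 -67.87311537  97.        ]
[540.5244478   39.44021357  97.        ]
```

View pics/s12.png

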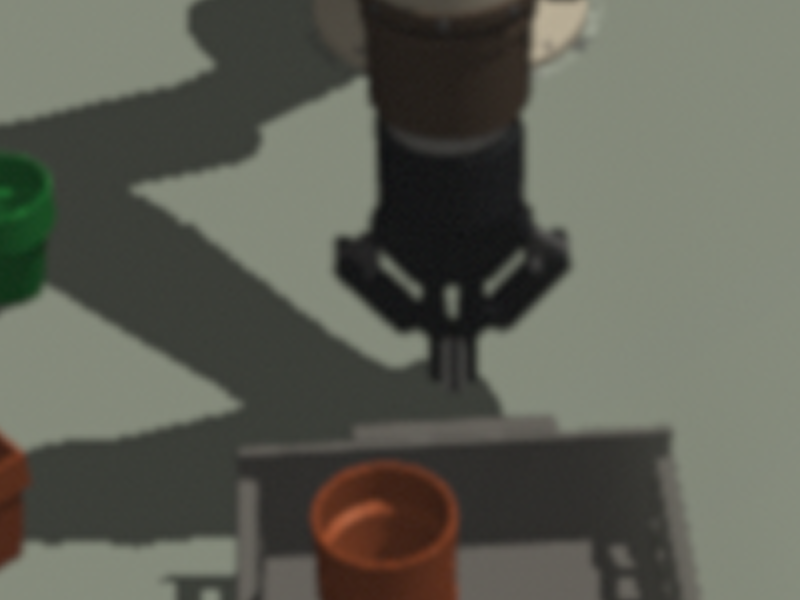

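Gripper is shut, tips in front of the pull (lip at about x=542, y=−14; drawer yaw about 1.6°). Approaching slowly.

Call:
play_rows(
  moves=[
    [[0.04,0,0],0,1],
    [[0.08,0,0],0,1],
    [[0.1,0,0],0,1],
    [[0.115,0,0],0,1],
    [[0.13,0,0],0,1],
    [[0.145,0,0],0,1],
    [[0.16,0,0],0,1],
    [[0.172,0.001,0],0,1],
    [[0.184,0.001,0],0,1],
    [[0.196,0.002,0],0,1],
    [[0.208,0.002,0],0,1],
    [[0.22,0.002,0],0,1],
  ],
)

```text
clock: 20.4
position: [551.2, -12.5, 251.6]
ee_rot: [-0.001, 1.0, 0.001, 0.009]
contact_force: [-1.8, 0.4, -1.2]
gripper_width: 0.1
```

```bash
python3 - <<'E'
from h import *
s=arm.read_state();p=s['position'];print(p,s['contact_force'],s['gripper_width'])
im=arm.get_image('scene')
ov(im,[],'s13',(220,170,420,320),4)
E
```

```text
[551.16904765 -12.48657739 251.63009899] [-1.75643504  0.41825178 -1.18525518] 0.08844864731658324
```

View pics/s13.png

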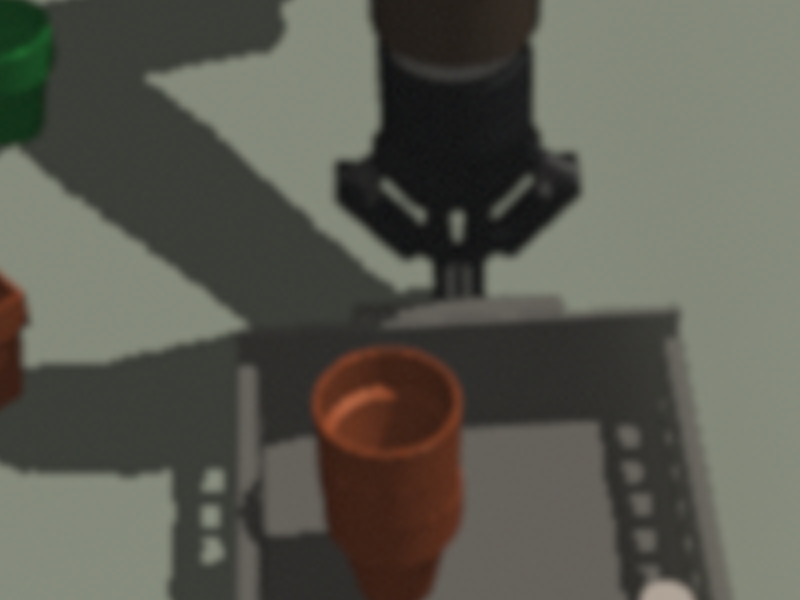

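The drawer is moving with the stack steady. Continuing.

Call:
play_rows(
  moves=[
    [[0.012,0,0],0,1],
    [[0.024,0,0],0,1],
    [[0.036,0.001,0],0,1],
    [[0.048,0.001,0],0,1],
    [[0.06,0.001,0],0,1],
    [[0.072,0.002,0],0,1],
    [[0.084,0.002,0],0,1],
    [[0.096,0.002,0],0,1],
    [[0.108,0.003,0],0,1],
    [[0.12,0.003,0],0,1],
    [[0.132,0.003,0],0,1],
    [[0.144,0.004,0],0,1],
  ],
)

```text
clock: 21.95
position: [595.2, -11.3, 251.9]
ee_rot: [-0.001, 1.0, 0.001, 0.01]
contact_force: [-1.7, 0.7, 1.1]
gripper_width: -0.5
```

Call:
play_rows(
  moves=[
    [[0.012,0,0],0,1],
    [[0.024,0,0],0,1],
    [[0.036,0.001,0],0,1],
    [[0.048,0.001,0],0,1],
    [[0.06,0.001,0],0,1],
    [[0.072,0.002,0],0,1],
    [[0.084,0.002,0],0,1],
    [[0.096,0.002,0],0,1],
  ],
)

```text
clock: 22.95
position: [623.5, -10.6, 251.7]
ee_rot: [-0.001, 1.0, 0.001, 0.008]
contact_force: [-8.5, 2.8, 5.7]
gripper_width: 0.0
```

```bash
python3 - <<'E'
from h import *
s=arm.read_state();p=s['position'];print(p,s['contact_force'],s['gripper_width'])
im=arm.get_image('scene')
ov(im,[],'s14',(220,170,420,470),3)
E
```

```text
[623.47259092 -10.63756461 251.69418778] [-8.48196083  2.81011425  5.70580141] 0.006849403350996067
```

View pics/s14.png

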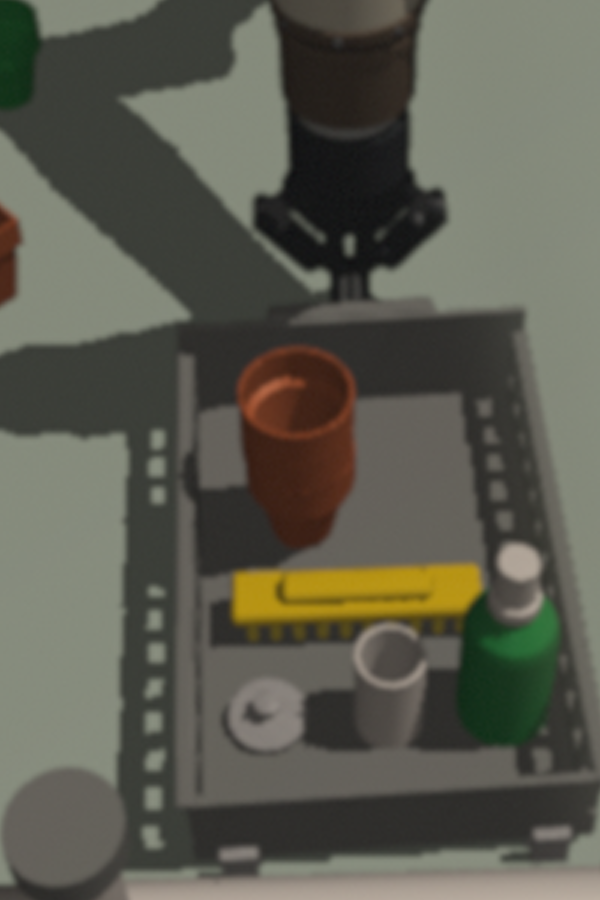

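Call:
play_rows(
  moves=[
    [[0.01,0,0],0,1],
    [[0.02,0.001,0],0,1],
  ],
)

```text
clock: 23.25
position: [626.1, -10.6, 251.5]
ee_rot: [-0.001, 1.0, 0.0, 0.0]
contact_force: [-20.3, 3.6, 14.2]
gripper_width: 0.2
```

Call:
play_rows(
  moves=[
    [[0.006,0,0],0,1],
    [[0.006,0,0],0,1],
  ],
)

```text
clock: 23.5
position: [626.6, -10.6, 251.5]
ee_rot: [-0.001, 1.0, 0.0, -0.002]
contact_force: [-7.3, 2.5, 4.1]
gripper_width: 0.2
```

```bash
python3 - <<'E'
from h import *
s=arm.read_state();p=s['position'];print(p,s['contact_force'],s['joint_vel'].round(3))
im=arm.get_image('scene')
ov(im,[],'s15',(220,170,420,470),3)
E
```

```text
[626.64606694 -10.56545427 251.54201841] [-7.27393651  2.5228795   4.0624483 ] [-0.001  0.001 -0.001 -0.001  0.001  0.   ]
```

View pics/s15.png

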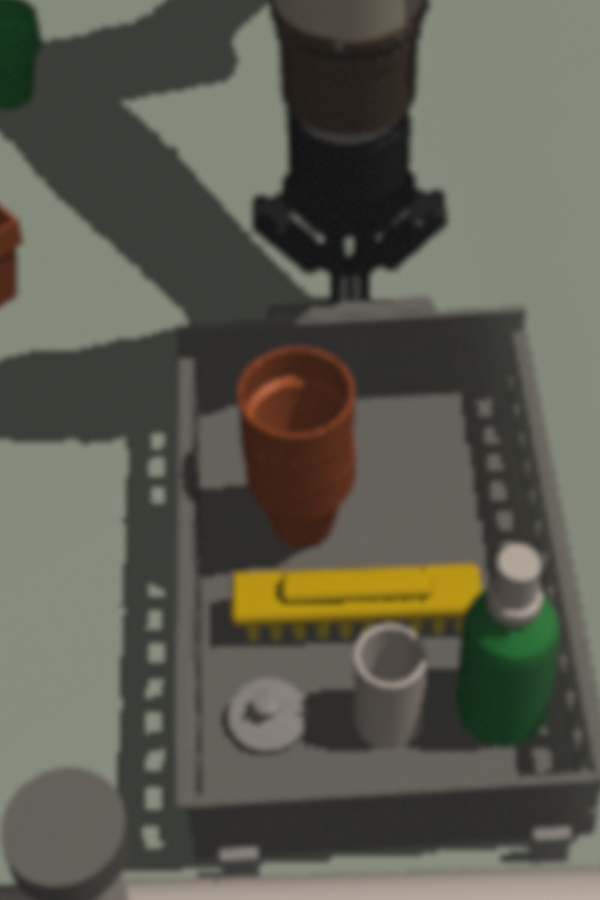

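The drawer didn't move at all between these pictures despite about 20 N, so it is on its stop. Backing off and checking.

Call:
play_rows(
  moves=[
    [[-0.03,0,0],0,1],
    [[-0.1,0,0],0,1],
    [[-0.25,0,0.05],0,1],
    [[-0.4,0,0.2],0,1],
    [[-0.5,-0.15,0.35],0,1],
    [[-0.55,-0.3,0.45],0,1],
    [[-0.6,-0.5,0.5],0,1],
    [[-0.6,-0.7,0.5],0,1],
    [[-0.6,-0.8,0.5],0,1],
    [[-0.6,-0.8,0.5],0,1],
    [[-0.6,-0.8,0.5],0,1],
  ],
)

```text
clock: 24.92
position: [446.5, -250.3, 401.5]
ee_rot: [-0.001, 1.0, 0.0, -0.002]
contact_force: [-0.2, 0.2, -0.3]
gripper_width: 0.1
```

```bash
python3 - <<'E'
from h import *
s=arm.read_state();p=s['position'];print(s['clock'],p,s['contact_force'])
im=arm.get_image('scene'); save('s16',im['pixels']); ov(im,[],'s16c',(220,230,420,380),4)
t=arm.get_image('top'); save('t16',t['pixels']); ov(t,[],'t16c',(220,50,370,240),4); 
E
```

```text
24.925 [ 446.52413459 -250.33793788  401.54261229] [-0.18627491  0.18532162 -0.29283634]
```

View pics/s16.png

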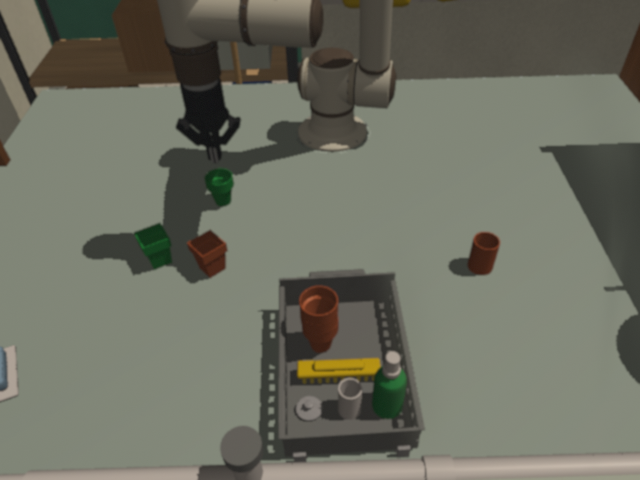

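View pics/s16c.png

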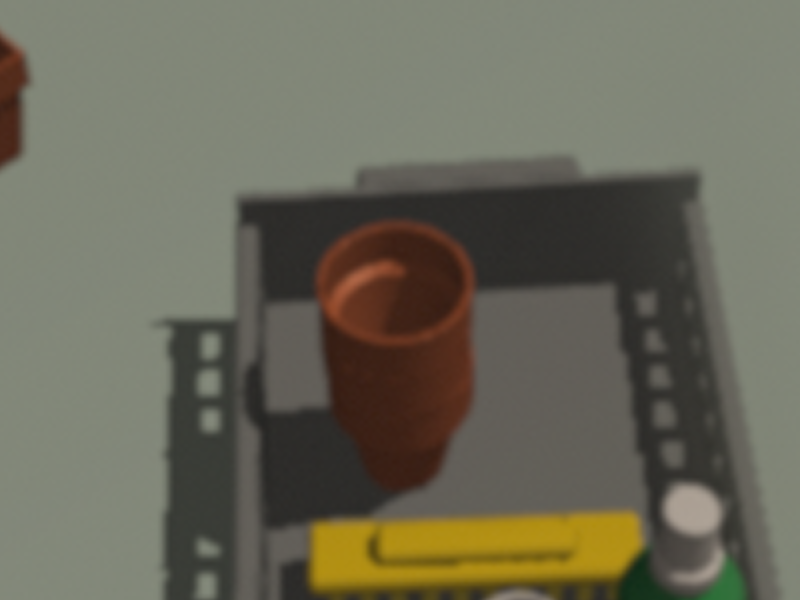

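View pics/t16c.png

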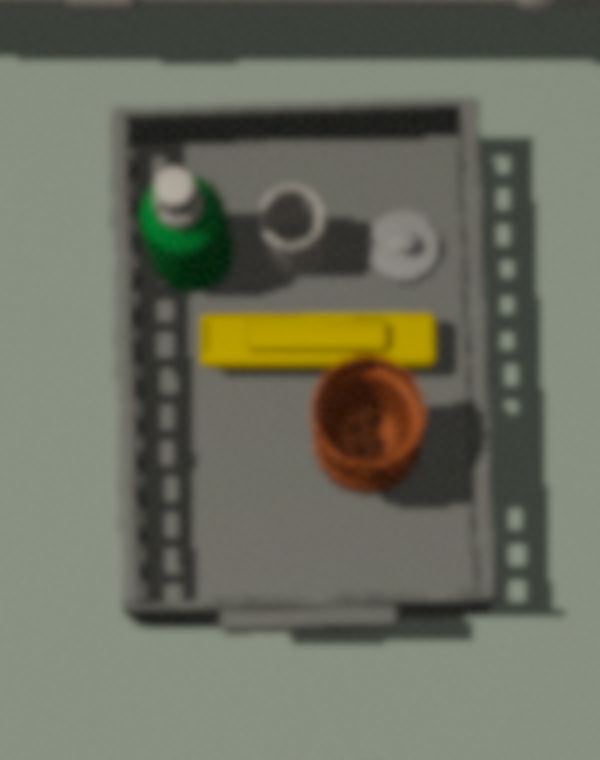

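```bash
python3 - <<'E'
from h import *
im=arm.get_image('scene')
for q in [(358,174),(578,160)]: print(onz(im,220+q[0]/4-.5,230+q[1]/4-.5,97))
ov(im,[],'s17',(230,390,430,480),4)
E
```

```text
[646.91013947 -64.38406796  97.        ]
[641.825035    43.63136894  97.        ]
```

View pics/s17.png

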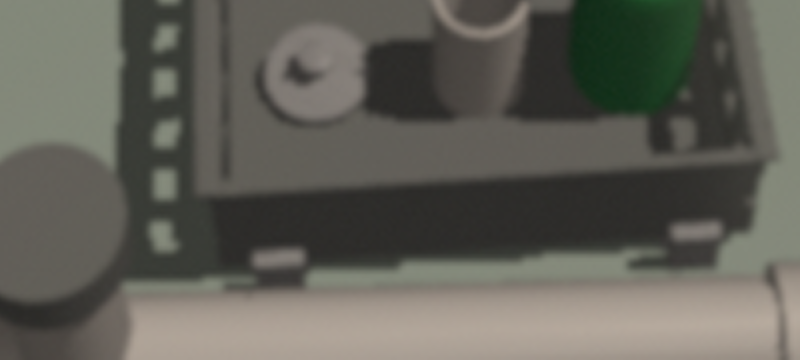

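```bash
python3 - <<'E'
from h import *
print(arm.job_done()); print(arm.read_state()['clock'])
E
```

```text
the job is handed in; nothing more can be done
None
the job is handed in; nothing more can be done
```

The job is handed in at about 25 s of the 62 s allowed: the two loose matching pots are nested on the drawer pot and the drawer is pushed shut. `job_done` reports no verdict.

- **Stack:** I nested pot_b first, then pot_a. Contact came at TCP heights of 271.5 and 299.5 mm, which were the expected seating heights. After release the top rim matched the predicted circle at z = 152, and all three pots stood upright in the last pictures.
- **Drawer:** I pushed it slowly with the closed fingers on the pull. It moved about 102 mm, then did not move further under about 20 N.
- **Rest of the scene:** The last pictures show the spray bottle standing, the square and straight pots where they started, and the gripper clear of everything with no contact force.
- **Less certain:** I took "fully shut" from that firm stop and the covered rails, because the drawer's joint value can't be read directly. "About half open" would suggest roughly 110 mm of travel, against the 102 mm I measured. The cameras also disagreed by 2–4 mm on pot positions. I went by the wrist view for the grasps and by the contact heights for the seating.

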